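# Change lanes on the sample loader

### The arm

A 7-joint arm with a two-finger parallel gripper is mounted at the origin on the work surface. World frame = base frame: x ahead of the robot, y to its left, z up, the work surface at z = 0. Lengths are in m, angles in rad, forces in N, time in s.
With the tool pointing down it reaches from about 0.425 to 0.95 m from the base axis. Payload 4.7 kg.
Tool frame: the origin (TCP) lies at the very end of the fingers, on their centre line; the grasp point (between the pads) lies 19 mm behind it (env.tcp_to_grasp is the distance from the TCP to the grasp point, in m); z points along the fingers, y is the line along which they close (so a half turn about z gives the same grasp; the last joint's range is limited). The gripper opens to 87 mm and grips with 3 to 60 N. Pads are 19 mm wide; open, the fingers measure 117 mm over their backs; the gripper's body (75 mm by 190 mm) begins 51 mm behind the grasp point.
Start: joints at [1.267, 0.469, -0.049, 1.532, 0.024, 1.141, -0.082], TCP at [0.183, -0.65, 0.223] pointing down, gripper open.
Joint ranges: [-2.59, 2.59], [-0.33, 1.99], [-1.39, 1.29], [0.1, 2.45], [-1.04, 4.18], [0.21, 1.99], [-2.66, 2.66]. Speed limits (rad/s): [2.57, 2.57, 3.14, 3.14, 3.14, 3.14, 3.14].

### API

Orientations are given as a unit quaternion [x, y, z, w].
In Python, from bench import env gives the robot as it stands. The module is installed in compiled form; this text tells all that it offers.
- The arm moves only by the tool arm_command, never from a script. Its argument "deltas" is a list of rows, each a list of 2 entries, a list of its own where there are three numbers: the shift along the tool's x, y, z in cm, then the turn about the tool's z in degrees. In form: [[[dx, dy, dz], twist], ...]. A call has 1 to 20 rows; each row is the pose to reach, as a shift and turn from the pose commanded when the call began, along the tool's axes at that moment; what a row does not reach only later rows make up. A row lasts 1/8 s, in which the tool goes at most 62.5 mm and 10.7 degrees, less where a joint would pass 70% of its speed; a pose out of reach is approached as far as the arm can. A call with a gripper value outside its range is refused whole. "jaw" is the finger opening in cm, from 0 to 8.7, set as the call begins (left out, the last holds). The fingers move at their own pace and stop on an object; "newtons" is the grip in N (left out, the last holds). Time passes only in rows, so rows that repeat a pose let the fingers close. It gives the time, the measured TCP pose, the force, the opening and the grip force at its end, in the units of the state.
- env.get_obs(): the state, without advancing time (a new reading comes with each control period).
- env.read_camera(name): name is "side" or "top" or "wrist"; returns a dict with "image" (400x640x3 uint8, red, green, blue), "K" (3x3 intrinsics, pixels), "rvec" (rotation vector, rad) and "tvec" (3), from world to camera coordinates, as OpenCV has them; the wrist camera has in their place "T_tool_cam" (4x4, takes a point from camera to tool coordinates, whose origin is the TCP and whose axes are the flange's). Camera axes: x right, y down, z forward; pixel columns grow to the right and rows downward; lengths in m; the calibration is good to about 2 mm. A picture is of the moment at which its call begins: read the wrist's pose just before it. There is no depth.
- env.sign_off(): hands the job in; it is judged then, once.
The state is a dict: "time": time; "qpos": joint angles; "joint_vel": joint speeds; "effort": joint torques, N m; "tcp_pos": TCP position; "tool_rot": TCP orientation; "force": force on the tool from outside, world axes, zero at the start; "wrist_torque": the same for the moment, N m; "opening": finger opening in m; "grip_force": force on a finger pad.
Only numpy, scipy, OpenCV 4.12 (cv2) and the standard library are available. Lean on these libraries where they do the work, as an engineer would, in place of code of your own. Each camera call takes 0.05 s, during which the arm holds its last target. There are 200 camera calls.

### The job

Only one carrier of the sample loader may be out at a time: first push the empty carrier fully home by the front of its lip, then hook a fingertip behind the lip of the carrier with the round jar and draw it all the way out to its stop. Do not pinch either lip, do not touch the jar or the tip box, keep both standing on their carriers, and leave the tip box's carrier and everything else where they are.

Things in the scene. Friction and masses are not known exactly. Their poses are not given: they have to be found in the camera images.
- loader: (all sizes in mm) fixed sample loader: white deck 270 (x) x 360 (y) x 20 tall, a 95 tall reader housing 75 deep along its far edge. Three lanes 85 apart, each with a flat grey sliding carrier 64 wide; which carrier is in which lane varies. Origin on the bench under the middle of the deck's near edge; x points inwards along the lanes (carriers come out along -x), y left, z up
- jar_lip (a point): jar's carrier: middle of the top edge of its lip's REAR face; moves with it. x points inwards along the lane, z up. Lip: upright wall across the near end, 64 wide, 12 thick (x -12 to 0), top 58 above the bench. Behind it (x 0 to 55) a clear finger pocket, full width, floor 28 below the lip's top; then a 4 tall rib and the load floor. The jar stands about 115 behind the lip
- carrier_jar (a joint): how far the jar's carrier is drawn out: 0 = fully home, 0.100 m = out against its stop. It slides with about 2 N of friction and stays where it is left; starts 0 to 15 mm out
- jar_apron: front half of the lip of the jar's carrier, the face seen from the robot: a wall 6 thick, 64 wide, 50 tall; origin at the middle of its lower edge, 8 above the bench; its near face is 3 towards -x
- empty_front (a point): empty carrier, the one left standing out: middle of the top edge of the FRONT face (robot's side) of its lip; moves with the carrier. x points inwards along the lane, z up. The face is upright, 64 wide, from 8 to 58 above the bench; the lip is 12 thick
- carrier_empty (a joint): how far the empty carrier stands out: 0 = fully home, 0.100 m = out against its stop; about 2 N of friction, stays where it is left; starts 55 to 95 mm out
- empty_lipback: rear half of the lip of the empty carrier: a wall 6 thick, 64 wide, 36 tall; origin at the middle of its lower edge, 22 above the bench; its rear face is 3 towards +x
- box_lip (a point): third carrier, which bears the tip box: the same point and axes as jar_lip; same shape
- carrier_box (a joint): how far the tip box's carrier is drawn out: 0 = fully home, 0.100 m = out; starts 0 to 15 mm out
- jar: loose round capped jar, 38 wide, 62 tall, about 90 g, standing on its carrier; origin at the centre of its underside, z up its axis
- tipbox: loose rectangular tip box with a clear lid, 62 x 48 x 44 tall, standing on its carrier; origin at the centre of its underside
- vial: bystander, loose: small capped vial, 20 wide, 40 tall, standing on the loader's deck beside the lanes; origin at the centre of its underside
- beaker: bystander, loose: white open beaker, 64 wide, 85 tall; origin at the centre of its underside
- reagent: bystander, loose: amber reagent bottle, 64 wide, 130 tall; origin at the centre of its underside
- tuberack: bystander, loose: orange tube rack, 110 x 70 x 50 tall; origin at the centre of its underside
- timer: bystander, loose: flat white bench timer, 50 x 70 x 18 tall; origin at the centre of its underside
Things that resemble listed ones, but are neither listed nor needed, are in the scene too. What is shaped like the jar but brown or purple is not meant.

How it is judged:
On the way, in this order (a step that is already met when the one before it is completed fails the run):
1. the empty carrier is pushed fully home while the jar's carrier is still in (value of joint carrier_empty below 0.006 m and value of joint carrier_jar below 0.03 m), for 0.2 s.
2. the jar's carrier is drawn out to its stop (value of joint carrier_jar above 0.094 m), for 0.2 s.
At the end, for the whole second after the job is handed in: Empty carrier within 6 mm of home, the jar's carrier within 6 mm of its stop (0.100 m), the tip box's carrier less than 25 mm out; jar and tip box upright, at rest and 80 to 150 mm behind the lips of their own carriers (value of joint carrier_empty below 0.006 m and value of joint carrier_jar above 0.094 m and value of joint carrier_box below 0.025 m and x of jar in the frame of jar_lip between 0.08 and 0.15 m and angle between each of jar, tipbox's own z axis and vertical below 0.2 rad and linear speed of each of jar, tipbox below 0.02 m/s and x of tipbox in the frame of box_lip between 0.08 and 0.15 m); the robot touches nothing.
It fails at once if the jar or the tip box is touched by the robot (over 1 N), tipped or lifted (contact force between any of the fingers, the arm and jar above 1 N or contact force between any of the fingers, the arm and tipbox above 1 N or angle between any of jar, tipbox's own z axis and vertical above 0.3 rad or height (world z) of any of jar, tipbox above 0.045 m).
It fails at once if a lip is pinched: a finger pushes (over 4 N) on the front of the jar carrier's lip, or on the rear half of the empty carrier's lip (contact force between the fingers and jar_apron above 4 N or contact force between the fingers and empty_lipback above 4 N).
It fails at once if the tip box's carrier is drawn out (over 25 mm) (value of joint carrier_box above 0.025 m).
It fails at once if the jar's carrier is well out while the empty one is still out (value of joint carrier_jar above 0.04 m and value of joint carrier_empty above 0.02 m).
It fails at once if a bystander is moved (over 20 mm) (distance of any of vial, beaker, reagent, tuberack, timer from where it was at the start of the episode above 0.02 m).
It also fails if it takes over 48 s, if anything falls off the work surface, if the arm or the gripper's body presses on something with over 40 N, if the wrist force passes 120 N, or if a joint passes its speed limit or range.

## Working session

There is one attempt and no reset: what is moved stays moved. The work goes in short steps, Python scripts to look and compute and a tool call to move; the robot and the scene stay as the last step left them, time stands still between calls to the robot, and variables do not carry over. Pictures are saved under pics/ and viewed, at most 10 in all, crops included, and the job is handed in when it is done.

Besides the shell and the picture viewer there is one more tool, called by a JSON object that holds its "method" and its "body", one argument or row to a line. arm_command: Moves the arm, as the interface text tells. Its arguments: {"type":"object","properties":{"deltas":{"type":"array"},"jaw":{"type":"number"},"newtons":{"type":"number"}},"required":["deltas"]}

```bash
mkdir -p pics; python3 - <<'E'
from bench import env
import cv2,numpy as np
o=env.get_obs();print(o['time'],o['tcp_pos'],o['tool_rot'])
for n in("top","side"):
    c=env.read_camera(n);cv2.imwrite(f'pics/{n}0.png',c['image'][:,:,::-1])
    R=cv2.Rodrigues(c['rvec'])[0];print(n,c['K'].tolist(),(-R.T@c['tvec']).tolist(),R.round(3).tolist())
    np.savez(f'{n}.npz',K=c['K'],r=c['rvec'],t=c['tvec'])
E
```

```text
0.0 [ 0.18298559 -0.64910352  0.22150386] [ 9.90574049e-01  1.36974814e-01 -1.83916624e-04 -9.59285011e-04]
top [[497.32271429197357, 0.0, 315.53046342996663], [0.0, 497.32271429197357, 202.10981708133502], [0.0, 0.0, 1.0]] [0.36108038619229765, 0.002034160730905163, 1.6282414844159363] [[-0.005, -1.0, 0.006], [-0.992, 0.004, -0.128], [0.128, -0.007, -0.992]]
side [[379.24721406309084, 0.0, 318.8783988435467], [0.0, 379.24721406309084, 191.19972629607258], [0.0, 0.0, 1.0]] [0.4980006280305347, 0.7181486985188608, 0.7990163565961405] [[-0.995, -0.103, 0.014], [-0.085, 0.725, -0.683], [0.06, -0.681, -0.73]]
```

View pics/top0.png

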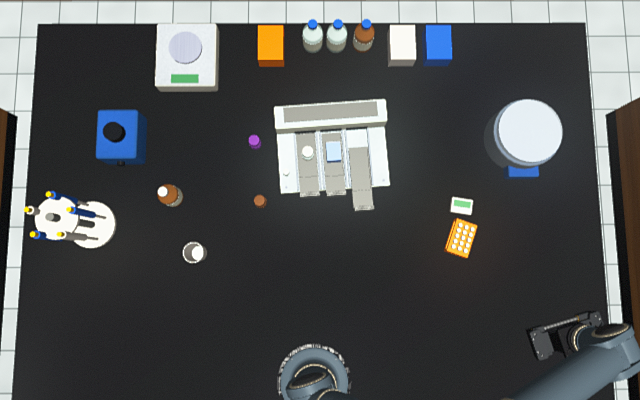

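View pics/side0.png

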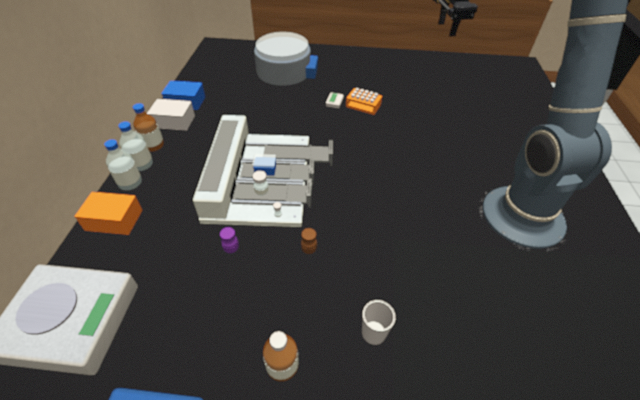

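The loader is at top-view px (275-390, 100-210). The jar candidates are white (307,153), purple (254,142) and brown (260,201). The white one stands on the left carrier, so it is the jar. The tip box is in the middle lane (333,150) and the empty carrier stands out on the right (363,208). I'll confirm this in a crop.

```bash
python3 - <<'E'
import cv2
i=cv2.imread('pics/top0.png')[95:217,265:400];cv2.imwrite('pics/crop.png',cv2.resize(i,None,fx=4.8,fy=4.8,interpolation=cv2.INTER_CUBIC))
E
```

```text
(no output)
```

View pics/crop.png

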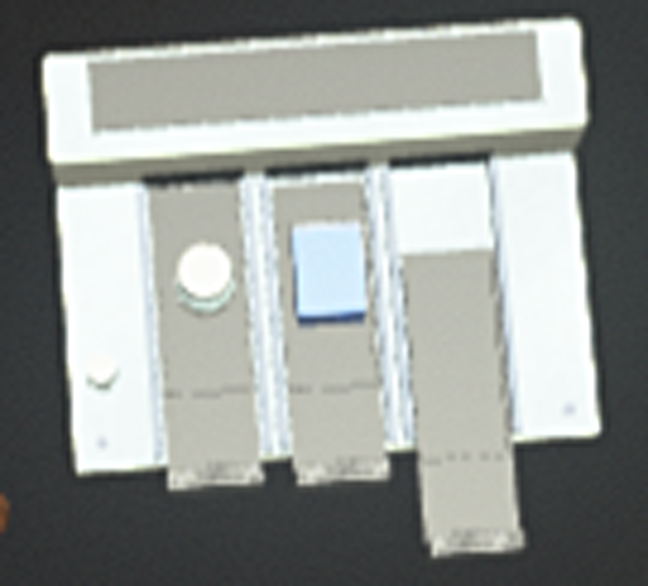

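The crop confirms the white-capped jar on the left carrier at crop px (204,275), the tip box on the middle one at (330,272), and the empty carrier on the right with its lip at (477,543). The deck's near corners are at (80,472) and (600,436).

```bash
cat > h.py <<'E'
import numpy as np,cv2
def ray(K,R,C,uv,z):
    d=R.T@np.linalg.inv(K)@np.array([*uv,1.]);return C+d*(z-C[2])/d[2]
def top(uv,z):
    c=np.load('top.npz');R=cv2.Rodrigues(c['r'])[0];return ray(c['K'],R,-R.T@c['t'],uv,z)
E
python3 - <<'E'
from h import *
f=lambda u,v,z:top((265+u/4.8-.4,95+v/4.8-.4),z)
A=f(80,472,.02);B=f(600,436,.02);print(A,B,np.linalg.norm(A-B))
y=(A-B)/np.linalg.norm(A-B);x=np.array([y[1],-y[0],0]);O=(A+B)/2;O[2]=0
yaw=np.arctan2(x[1],x[0]);print('O',O,'yaw deg',np.degrees(yaw))
for n,p in dict(jarlipL=(168,488),jarlipR=(262,480),jarTopbackL=(168,468),jarTopbackR=(262,461),emL=(432,556),emR=(524,547),emBL=(430,538),emBR=(521,528)).items():
    for z in(.008,.058):
        q=f(*p,z);print(n,z,q.round(4),'loader',((q-O)@x).round(4),((q-O)@y).round(4))
q=f(204,272,.1);print('jar',q,(q-O)@x,(q-O)@y)
from bench import env
from scipy.spatial.transform import Rotation as S
o=env.get_obs();print(S.from_quat(o['tool_rot']).as_matrix().round(3));print(env.read_camera('wrist')['T_tool_cam'].round(3).tolist())
E
```

```text
[0.59875414 0.10269379 0.02      ] [ 0.62205738 -0.25215832  0.02      ] 0.35561644594015357
O [ 0.61040576 -0.07473227  0.        ] yaw deg 3.7572355013256638
jarlipL 0.008 [0.5892 0.0431 0.008 ] loader -0.0135 0.119
jarlipL 0.058 [0.5821 0.0419 0.058 ] loader -0.0206 0.1182
jarlipR 0.008 [ 0.5944 -0.0213  0.008 ] loader -0.0124 0.0543
jarlipR 0.058 [ 0.5872 -0.0206  0.058 ] loader -0.0196 0.0555
jarTopbackL 0.008 [0.603  0.0431 0.008 ] loader 0.0004 0.1181
jarTopbackL 0.058 [0.5956 0.0418 0.058 ] loader -0.0072 0.1173
jarTopbackR 0.008 [ 0.6076 -0.0214  0.008 ] loader 0.0007 0.0534
jarTopbackR 0.058 [ 0.6    -0.0207  0.058 ] loader -0.0068 0.0546
emL 0.008 [ 0.5415 -0.1371  0.008 ] loader -0.0729 -0.0578
emL 0.058 [ 0.5359 -0.1329  0.058 ] loader -0.0781 -0.0531
emR 0.008 [ 0.5474 -0.2002  0.008 ] loader -0.0711 -0.121
emR 0.058 [ 0.5416 -0.1939  0.058 ] loader -0.0764 -0.1144
emBL 0.008 [ 0.5539 -0.136   0.008 ] loader -0.0604 -0.0574
emBL 0.058 [ 0.5479 -0.1317  0.058 ] loader -0.0661 -0.0528
emBR 0.008 [ 0.5605 -0.1984  0.008 ] loader -0.0579 -0.1201
emBR 0.058 [ 0.5543 -0.1922  0.058 ] loader -0.0637 -0.1135
jar [0.71878044 0.01708798 0.1       ] 0.11415864950365735 0.08452119105356144
[[ 0.962  0.271 -0.001]
 [ 0.271 -0.962  0.002]
 [-0.    -0.002 -1.   ]]
[[-0.0, -0.969, -0.247, 0.068], [1.0, -0.0, -0.001, -0.001], [0.001, -0.247, 0.969, -0.162], [0.0, 0.0, 0.0, 1.0]]
```

{"method": "arm_command", "body": {
  "deltas": [
    [[2, -1.8, 0], 2],
    [[6, -5.4, 0], 5],
    [[10, -9, 0], 8],
    [[14, -12.6, 0], 10],
    [[18, -16.2, 0], 12],
    [[22, -19.8, 0], 12],
    [[26, -23.4, 0], 12],
    [[30, -27, 0], 12],
    [[34, -30.6, 1], 12],
    [[38, -34.2, 2], 12],
    [[41, -36.8, 2], 12],
    [[42.5, -38, 2], 12],
    [[42.5, -38, 2], 12]
  ],
  "jaw": 0
}}

```text
time: 1.78
tcp_pos: [0.4897, -0.167, 0.2024]
tool_rot: [0.999, 0.034, -0.0, -0.0]
force: [-0.9, -0.0, -0.4]
opening: 0.0004
grip_force: 0.0
```

```bash
cat >> h.py <<'E'
from scipy.spatial.transform import Rotation as S
def shot(name):
    from bench import env
    o=env.get_obs();c=env.read_camera('wrist');cv2.imwrite(f'pics/{name}.png',c['image'][:,:,::-1])
    T=np.eye(4);T[:3,:3]=S.from_quat(o['tool_rot']).as_matrix();T[:3,3]=o['tcp_pos']
    np.savez(name+'.npz',T=T@c['T_tool_cam'],K=c['K']);print(o['time'],o['tcp_pos'].round(4),'yaw',np.degrees(np.arctan2(T[1,0],T[0,0])),o['force'])
def wr(name,uv,z):
    d=np.load(name+'.npz');T=d['T'];return ray(d['K'],T[:3,:3].T,T[:3,3],uv,z)
E
python3 -c "
from h import *
shot('w1')"
```

```text
1.775 [ 0.4897 -0.167   0.2024] yaw 3.9495095936792435 [-0.88541281 -0.04432991 -0.40472777]
```

View pics/w1.png

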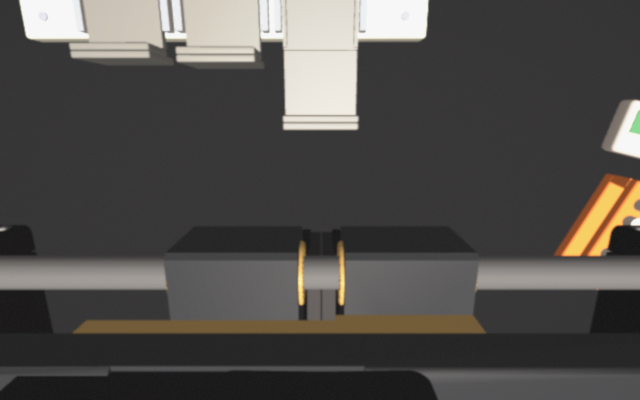

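The wrist view shows the empty lip's top at cols 283-358, rows 115-129, straight ahead of the fingers (col 321). The jar lip is at cols 71-163, rows 42-58, and the deck corners are at (26,38) and (427,40).

```bash
python3 - <<'E'
from h import *
w=lambda u,v,z:wr('w1',(u,v),z)
A=w(26,38,.02);B=w(427,40,.02);y=(A-B)/np.linalg.norm(A-B);x=np.array([y[1],-y[0],0]);O=(A+B)/2
print(O,np.linalg.norm(A-B),np.degrees(np.arctan2(x[1],x[0])))
for p in((283,129),(358,129),(283,116),(358,116),(71,43),(162,43),(71,57),(177,60),(262,60)):
    q=w(*p,.058);print(p,q.round(4),((q-O)@x).round(4),((q-O)@y).round(4))
i=cv2.imread('pics/w1.png')[0:75,15:285];cv2.imwrite('pics/c2.png',cv2.resize(i,None,fx=2.9,fy=2.9,interpolation=cv2.INTER_CUBIC))
E
```

```text
[ 0.61201371 -0.07182129  0.02      ] 0.35983141339960223 3.653171099096403
(283, 129) [ 0.5385 -0.1296  0.058 ] -0.077 -0.053
(358, 129) [ 0.5429 -0.193   0.058 ] -0.0767 -0.1166
(283, 116) [ 0.5492 -0.1292  0.058 ] -0.0663 -0.0533
(358, 116) [ 0.5536 -0.192   0.058 ] -0.066 -0.1162
(71, 43) [0.5945 0.0426 0.058 ] -0.0102 0.1153
(162, 43) [ 0.5995 -0.0301  0.058 ] -0.0099 0.0424
(71, 57) [0.5839 0.0437 0.058 ] -0.0207 0.1171
(177, 60) [ 0.5875 -0.0417  0.058 ] -0.0226 0.0316
(262, 60) [ 0.5922 -0.1104  0.058 ] -0.0223 -0.0372
```

View pics/c2.png

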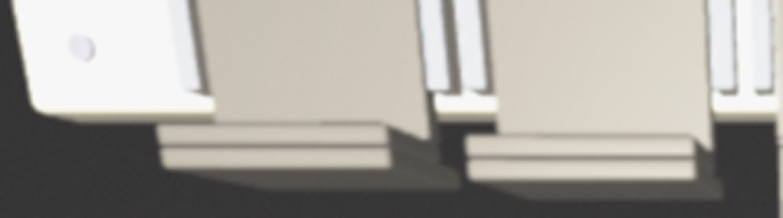

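{"method": "arm_command", "body": {
  "deltas": [
    [[0, 0, 3], 0],
    [[0, 0, 7.5], 0],
    [[0, 0, 12], 0],
    [[0.5, 0, 15.5], 0],
    [[1.5, 0, 16.7], 0],
    [[2.7, 0, 16.7], 0],
    [[3.5, 0, 16.7], 0],
    [[4.1, 0, 16.7], 0],
    [[4.7, 0, 16.7], 0],
    [[5.3, 0, 16.7], 0],
    [[5.9, 0, 16.7], 0],
    [[6.5, 0, 16.7], 0],
    [[7.1, 0, 16.7], 0],
    [[7.7, 0, 16.7], 0],
    [[8.3, 0, 16.7], 0],
    [[8.8, 0, 16.7], 0],
    [[9.2, 0, 16.7], 0],
    [[9.6, 0, 16.7], 0],
    [[9.8, 0, 16.7], 0],
    [[9.8, 0, 16.7], 0]
  ]
}}

```text
time: 4.32
tcp_pos: [0.5874, -0.1621, 0.0356]
tool_rot: [0.999, 0.033, 0.0, -0.0]
force: [-0.5, 0.0, -0.7]
opening: 0.0002
grip_force: 0.3
```

{"method": "arm_command", "body": {
  "deltas": [
    [[0.2, 0, 0], 0],
    [[0.4, 0, 0], 0],
    [[0.6, 0, 0], 0],
    [[0.8, 0, 0], 0]
  ]
}}

```text
time: 4.82
tcp_pos: [0.5935, -0.1617, 0.0354]
tool_rot: [0.999, 0.033, -0.002, -0.0]
force: [-7.5, -0.4, 6.2]
opening: 0.0003
grip_force: 3.8
```

{"method": "arm_command", "body": {
  "deltas": [
    [[0.2, 0, 0], 0],
    [[0.2, 0, 0], 0],
    [[0.2, 0, 0], 0]
  ]
}}

```text
time: 5.2
tcp_pos: [0.5934, -0.1617, 0.0351]
tool_rot: [0.999, 0.032, -0.004, -0.0]
force: [-9.8, -0.2, 6.5]
opening: 0.0004
grip_force: 4.6
```

{"method": "arm_command", "body": {
  "deltas": [
    [[-1, 0, 0], 0],
    [[-2.5, 0, 0], 0],
    [[-4, 0, 0], 0],
    [[-5, 0, -3], 0],
    [[-5, 0, -8], 0],
    [[-5, -2, -13], 0],
    [[-5, -6, -16], 0],
    [[-5, -10.5, -16.5], 0],
    [[-5, -15, -16.5], 0],
    [[-5, -17, -16.5], 0],
    [[-5, -17.4, -16.5], 0],
    [[-5, -17.4, -16.5], 0]
  ]
}}

```text
time: 6.7
tcp_pos: [0.5355, 0.0077, 0.2005]
tool_rot: [0.999, 0.032, 0.0, 0.0]
force: [0.2, -0.3, -0.3]
opening: 0.0003
grip_force: 0.0
```

```bash
python3 -c "
from h import *
shot('w2')"
```

```text
6.7 [0.5355 0.0077 0.2005] yaw 3.6891475592422567 [ 0.22873414 -0.3106036  -0.33827559]
```

View pics/w2.png

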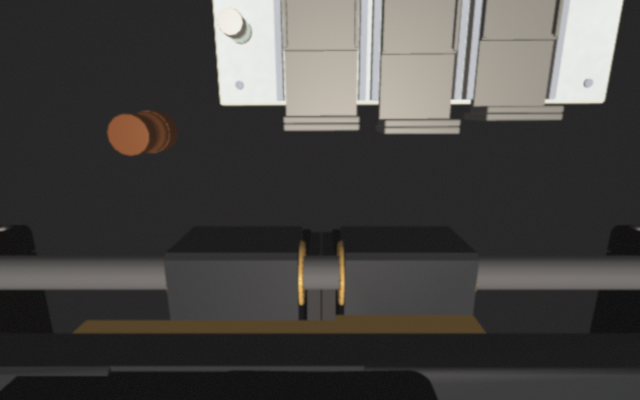

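Wrist view: the jar lip is at cols 283-359, rows 117-130, centred on the fingers. The empty carrier is home (right lip, row ~110). The lip's rear face is about 62 mm ahead of the TCP, so I go 85 mm ahead and down into the pocket.

{"method": "arm_command", "body": {
  "deltas": [
    [[2, 0, 0], 0],
    [[5, 0, 0], 0],
    [[7.5, 0, 0], 0],
    [[8.5, 0, 0], 0],
    [[8.5, 0, 3], 0],
    [[8.5, 0, 7], 0],
    [[8.5, 0, 10.5], 0],
    [[8.5, 0, 13], 0],
    [[8.5, 0, 14.5], 0],
    [[8.5, 0, 15.5], 0],
    [[8.5, 0, 16.2], 0],
    [[8.5, 0, 16.2], 0]
  ]
}}

```text
time: 8.25
tcp_pos: [0.6206, 0.0143, 0.0386]
tool_rot: [0.999, 0.033, 0.0, 0.0]
force: [0.6, 0.8, 0.6]
opening: 0.0004
grip_force: 0.0
```

{"method": "arm_command", "body": {
  "deltas": [
    [[-0.4, 0, 0], 0],
    [[-0.8, 0, 0], 0],
    [[-1.1, 0, 0], 0],
    [[-1.4, 0, 0], 0],
    [[-1.7, 0, 0], 0],
    [[-2.1, 0, 0], 0],
    [[-2.6, 0, 0], 0],
    [[-3.1, 0, 0], 0],
    [[-3.6, 0, 0], 0],
    [[-4.1, 0, 0], 0],
    [[-4.6, 0, 0], 0],
    [[-5.1, 0, 0], 0],
    [[-5.6, 0, 0], 0],
    [[-6.1, 0, 0], 0],
    [[-6.6, 0, 0], 0],
    [[-7.1, 0, 0], 0],
    [[-7.6, 0, 0], 0],
    [[-8.1, 0, 0], 0],
    [[-8.5, 0, 0], 0],
    [[-8.7, 0, 0], 0]
  ]
}}

```text
time: 10.75
tcp_pos: [0.5332, 0.0086, 0.0384]
tool_rot: [0.999, 0.033, -0.0, 0.0]
force: [2.1, -1.6, 0.4]
opening: 0.0006
grip_force: 1.0
```

{"method": "arm_command", "body": {
  "deltas": [
    [[-0.4, 0, 0], 0],
    [[-0.8, 0, 0], 0],
    [[-1.1, 0, 0], 0],
    [[-1.4, 0, 0], 0],
    [[-1.6, 0, 0], 0],
    [[-1.8, 0, 0], 0]
  ]
}}

```text
time: 11.5
tcp_pos: [0.5156, 0.0075, 0.0385]
tool_rot: [0.999, 0.033, 0.0, 0.0]
force: [2.3, -1.6, -0.9]
opening: 0.0004
grip_force: 2.3
```

{"method": "arm_command", "body": {
  "deltas": [
    [[-0.2, 0, 0], 0],
    [[-0.4, 0, 0], 0],
    [[-0.6, 0, 0], 0],
    [[-0.8, 0, 0], 0],
    [[-0.8, 0, 0], 0]
  ]
}}

```text
time: 12.12
tcp_pos: [0.5156, 0.0079, 0.0398]
tool_rot: [0.999, 0.033, 0.008, -0.001]
force: [17.1, -1.0, -11.9]
opening: 0.0003
grip_force: 8.1
```

The force rose to 17 N with no further travel, so the carrier is at its stop. I'll release and lift.

{"method": "arm_command", "body": {
  "deltas": [
    [[0.6, 0, 0], 0],
    [[1.3, 0, 0], 0],
    [[2.0, 0, 0], 0],
    [[2.0, 0, 0], 0],
    [[2.0, 0, -2], 0],
    [[2.0, 0, -6], 0],
    [[2.0, 0, -11], 0],
    [[2.0, 0, -16], 0],
    [[-1, 0, -18], 0],
    [[-5, 0, -18], 0],
    [[-8, 0, -18], 0],
    [[-8, 0, -18], 0]
  ]
}}

```text
time: 13.62
tcp_pos: [0.4253, 0.0014, 0.2183]
tool_rot: [0.999, 0.033, -0.001, 0.001]
force: [-0.1, 0.2, 0.7]
opening: 0.0006
grip_force: 0.0
```

```bash
python3 - <<'E'
from h import *
shot('w3')
from bench import env
i=env.read_camera('top')['image'][:,:,::-1][85:225,255:405]
w=cv2.imread('pics/w3.png')
cv2.imwrite('pics/c3.png',np.vstack([cv2.resize(w[:240],(640,240)),cv2.resize(i,(386,360),interpolation=cv2.INTER_CUBIC) if 0 else np.pad(cv2.resize(i,(385,359),interpolation=cv2.INTER_CUBIC),((0,0),(0,255),(0,0)))]))
E
```

```text
13.625 [0.4253 0.0014 0.2183] yaw 3.7317385593745085 [-0.09405102  0.19644981  0.74351712]
```

View pics/c3.png

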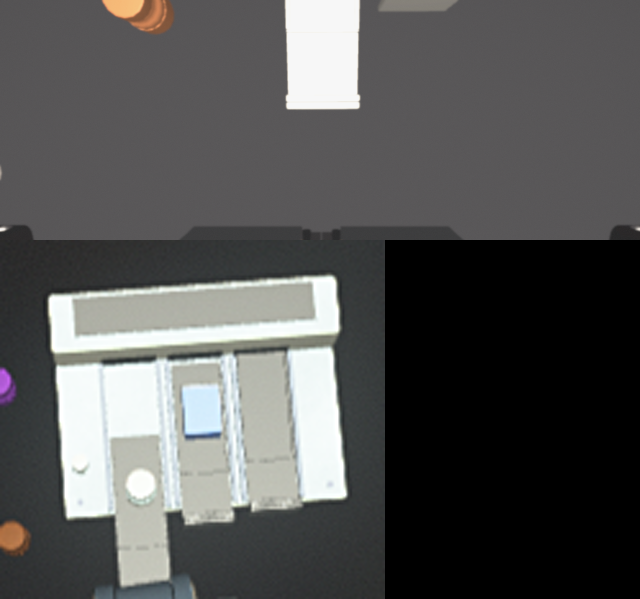

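The jar's carrier is fully out with the jar upright at (141,485). The empty carrier is home on the right, the tip box is unmoved at (202,410), and the robot is clear.

```bash
python3 -c "
from h import *
a=wr('w3',(286,108),.058);b=wr('w3',(359,108),.058);print((a+b)/2)
from bench import env
print(env.sign_off())"
```

```text
[0.49350711 0.00602767 0.058     ]
the job is handed in; nothing more can be done
None
```

I pushed the empty carrier home until it stopped, then drew the jar's carrier out to its stop. The last picture shows the jar and tip box upright on their carriers and the robot clear. The job is handed in at about 14 s on the robot's clock; the hand-in gave no verdict.

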